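# Set out the disc-cutter punches in order of size

## Robot

A 6-joint arm with a two-finger parallel gripper is mounted at the origin on the work surface. World frame = base frame: x ahead of the robot, y to its left, z up, the work surface at z = 0. Lengths are in m, angles in degrees, forces in N, time in s.
With the tool pointing down it reaches from about 0.25 to 0.725 m from the base axis. Payload 9.7 kg.
Tool frame: the origin (TCP) lies at the very end of the fingers, on their centre line; the grasp point (between the pads) lies 19 mm behind it; z points along the fingers, y is the line along which they close (so a half turn about z gives the same grasp; the last joint's range is limited). The gripper opens to 85 mm and grips with 20 to 120 N. Pads are 22 mm wide; open, the fingers measure 114 mm over their backs; the gripper's body (76 mm by 85 mm) begins 54 mm behind the grasp point. The pads swing forward as they close: fully open they stand 13 mm farther back than shut.
Start: joints at [74.542, 4.979, 10.078, 95.1, 0, 90], TCP at [0.147, 0.53, 0.231] pointing down, gripper open.
Joint ranges: [-179.16, 179.16], [-48.56, 103.87], [-65.8, 70.77], [-126.05, 130.52], [-82.76, 87.17], [-180, 180]. Speed limits (degrees/s): [127.2, 127.2, 147.25, 180, 180, 180].

## Interface

Orientations are given as [roll, pitch, yaw] about the fixed x, y, z axes, in that order (R = Rz(yaw) Ry(pitch) Rx(roll)).
In Python, from workcell import telemetry, optics, workorder gives the robot as it stands.
- The arm moves only by the shell command python3 -m handwheel 'ROWS' [FORCE]. ROWS is JSON, a list of rows, each an object of numbers: "tx", "ty", "tz": the shift along the tool's x, y, z in m; "ax", "ay", "az": the turn, a rotation vector about the tool's x, y, z in degrees; "jaw": the gripper command: -1 is shut, 1 is fully open, values between are in proportion. A call has exactly 10 rows; each row shifts and turns the commanded pose from where the row before left it, along the tool's axes as they then stand; what a row does not reach is not made up. A row lasts 1/8 s, in which the tool goes at most 62.5 mm and 10.7 degrees, less where a joint would pass 70% of its speed; a pose out of reach is approached as far as the arm can. A call is refused whole if a number of a shift passes 0.0625 or a number of a turn 10.7, either way. A call with a gripper value outside its range is refused whole. The fingers move at their own pace and stop on an object; FORCE is the grip in N (left out, the last holds). Time passes only in rows, so rows that do not move let the fingers close, or fill a call up. It gives the time, the measured TCP pose, the force, the opening and the grip force at its end, in the units of the state.
- telemetry.get_obs(): the state, without advancing time (a new reading comes with each control period).
- optics.camera(name): name is "scene" or "top" or "wrist"; returns a dict with "color" (420x560x3 uint8, red, green, blue), "K" (3x3 intrinsics, pixels), "extrinsics" (4x4, takes a point from camera to world coordinates); the wrist camera has in their place "mount" (4x4, takes a point from camera to tool coordinates, whose origin is the TCP and whose axes are the flange's). Camera axes: x right, y down, z forward; pixel columns grow to the right and rows downward; lengths in m; the calibration is good to about 2 mm. A picture is of the moment at which its call begins: read the wrist's pose just before it. There is no depth.
- workorder.job_done(): hands the job in; it is judged then, once.
The state is a dict: "time": time; "q": joint angles; "qd": joint speeds; "joint_efforts": joint torques, N m; "ee_pos": TCP position; "tcp_rot": TCP orientation; "wrist_force": force on the tool from outside, world axes, zero at the start; "torque": the same for the moment, N m; "opening": finger opening in m; "grasp_force": force on a finger pad.
Only numpy, scipy, OpenCV 4.12 (cv2) and the standard library are available. Lean on these libraries where they do the work, as an engineer would, in place of code of your own. Each camera call takes 0.05 s, during which the arm holds its last target. There are 200 camera calls.

## Task

Set the four steel disc-cutter punches out on the wooden punch rack in order of thickness, one standing upright in the middle of each cork pad: the thinnest on the pad at the end nearest the disc cutter (the block with the round holes), then thicker and thicker, with the thickest at the other end. Let go of them all and leave them standing still.

Things in the scene. Friction and masses are not known exactly. Their poses are not given: they have to be found in the camera images.
- punch_a: the thinnest of four plain steel disc-cutter punches: an upright solid steel cylinder 18 mm in diameter and 50 mm tall (all four are equally tall) with two thin dark rings near its top, loose on the bench, about 0.1 kg. Origin at the centre of its underside, z along the cylinder, up.
- punch_b: the second thinnest of four plain steel disc-cutter punches: an upright solid steel cylinder 28 mm in diameter and 50 mm tall (all four are equally tall) with two thin dark rings near its top, loose on the bench, about 0.24 kg. Origin at the centre of its underside, z along the cylinder, up.
- punch_c: the second thickest of four plain steel disc-cutter punches: an upright solid steel cylinder 38 mm in diameter and 50 mm tall (all four are equally tall) with two thin dark rings near its top, loose on the bench, about 0.45 kg. Origin at the centre of its underside, z along the cylinder, up.
- punch_d: the thickest of four plain steel disc-cutter punches: an upright solid steel cylinder 48 mm in diameter and 50 mm tall (all four are equally tall) with two thin dark rings near its top, loose on the bench, about 0.71 kg. Origin at the centre of its underside, z along the cylinder, up.
- pad_1: cork pad 1 of the punch rack, a disc 56 mm in diameter, its top 14 mm above the bench. The rack is a dark wooden strip 295 x 85 x 12 mm, fixed, with four identical pads in a row 70 mm apart: pad 1 at its +y end, then 2, 3, 4 towards -y. Origin at the centre of the pad's top; y along the row, x across it, z up.
- pad_2: cork pad 2 of the punch rack, a disc 56 mm in diameter, its top 14 mm above the bench. The rack is a dark wooden strip 295 x 85 x 12 mm, fixed, with four identical pads in a row 70 mm apart: pad 1 at its +y end, then 2, 3, 4 towards -y. Origin at the centre of the pad's top; y along the row, x across it, z up.
- pad_3: cork pad 3 of the punch rack, a disc 56 mm in diameter, its top 14 mm above the bench. The rack is a dark wooden strip 295 x 85 x 12 mm, fixed, with four identical pads in a row 70 mm apart: pad 1 at its +y end, then 2, 3, 4 towards -y. Origin at the centre of the pad's top; y along the row, x across it, z up.
- pad_4: cork pad 4 of the punch rack, a disc 56 mm in diameter, its top 14 mm above the bench. The rack is a dark wooden strip 295 x 85 x 12 mm, fixed, with four identical pads in a row 70 mm apart: pad 1 at its +y end, then 2, 3, 4 towards -y. Origin at the centre of the pad's top; y along the row, x across it, z up.
- cutter: the disc cutter, fixed to the bench: a metal block 100 mm square and 42 mm high with four round black holes of different sizes in its top and three brass pins rising to 56 mm. It stands beyond one end of the rack, left (+y) or right (-y); at the other end stands a plain steel block 75 mm square on a black foot, without holes, of no account. Origin at the centre of its underside, z up.
Things that resemble listed ones, but are neither listed nor needed, are in the scene too. Leave any pink or purple look-alike of the punch_a alone.

How it is judged:
By the outcome, as a careful person would: the job done as asked, in the order asked, and still so for the second after the job is handed in, with the robot touching nothing.
It also fails if it takes over 112 s, if anything falls off the work surface, if the arm or the gripper's body presses on something with over 40 N, if the wrist force passes 120 N, or if a joint passes its speed limit or range.

## Working session

There is one attempt and no reset: what is moved stays moved. The work goes in short steps, Python scripts to look and compute and a shell command to move; the robot and the scene stay as the last step left them, time stands still between calls to the robot, and variables do not carry over. Pictures are saved under pics/ and viewed, at most 14 in all, crops included, and the job is handed in when it is done.

```bash
mkdir -p pics; ls
python3 - <<'E'
from workcell import telemetry, optics
import cv2, numpy as np
print(telemetry.get_obs())
for n in ("top","scene"):
    c=optics.camera(n); cv2.imwrite(f"pics/{n}0.png",c["color"][:,:,::-1]); print(n,c["K"],c["extrinsics"])
c=optics.camera("wrist");print(c["mount"],c["K"])
E
```

```text
pics
{'time': 0.0, 'q': array([ 7.45409713e+01,  5.01079253e+00,  1.00341659e+01,  9.50990686e+01,
       -9.91812773e-04,  9.00007601e+01]), 'qd': array([-0.08851558, -0.01524742, -0.09430873,  0.04434915, -0.04860555,
        0.05350858]), 'joint_efforts': array([-1.70673600e-03, -5.20384133e+01,  4.64809084e+01,  1.61714660e-02,
       -7.62016089e-05, -1.42152172e-05]), 'ee_pos': array([0.14654609, 0.52988077, 0.23058344]), 'tcp_rot': array([-1.79924305e+02,  9.92816109e-04,  1.64540213e+02]), 'wrist_force': array([ 0.55547713,  1.03624956, -0.28660467]), 'torque': array([0.00550329, 0.02572738, 0.01738503]), 'grasp_force': 0.0, 'opening': 0.08540726235977832}
top [[391.45530728   0.         286.93158281]
 [  0.         391.45530728 211.50569785]
 [  0.           0.           1.        ]] [[ 0.00472399 -0.98431022  0.17638331  0.44290451]
 [-0.99955046 -0.00987013 -0.02830996  0.02278784]
 [ 0.02960671 -0.17617028 -0.98391436  0.78549755]
 [ 0.          0.          0.          1.        ]]
scene [[388.770955     0.         280.66405225]
 [  0.         388.770955   206.26893161]
 [  0.           0.           1.        ]] [[ 0.11571907  0.80101856 -0.58734859  1.03698753]
 [ 0.99321545 -0.10015761  0.05908905 -0.05002617]
 [-0.011496   -0.59020143 -0.80717415  0.7202058 ]
 [ 0.          0.          0.          1.        ]]
[[-6.22574650e-04 -9.58630296e-01 -2.84653416e-01  7.33177851e-02]
 [ 9.99999719e-01 -7.15538619e-04  2.22595336e-04 -9.28885964e-04]
 [-4.17067145e-04 -2.84653198e-01  9.58630473e-01 -1.42771353e-01]
 [ 0.00000000e+00  0.00000000e+00  0.00000000e+00  1.00000000e+00]] [[312.17451887   0.         272.60474082]
 [  0.         312.17451887 209.51939947]
 [  0.           0.           1.        ]]
```

View pics/top0.png

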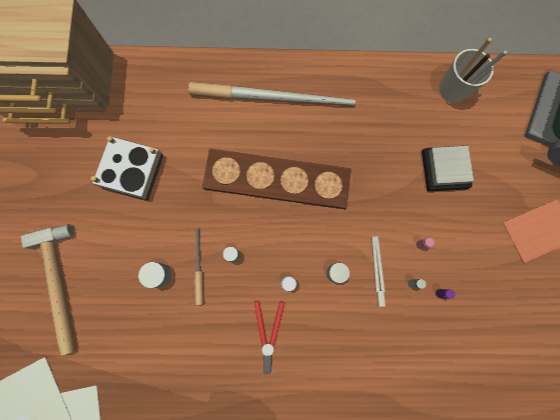

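View pics/scene0.png

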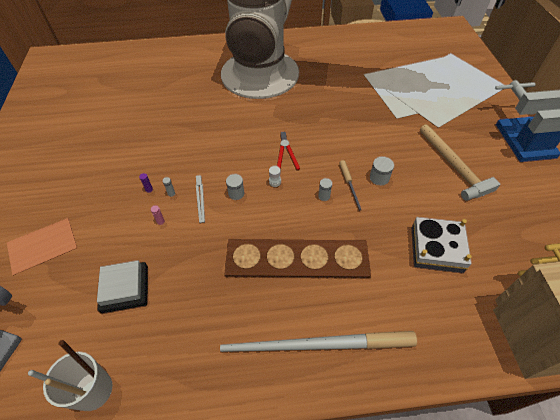

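The cutter is at the left (+y) of the top view, around (128,168), so the thinnest punch goes on pad 1. Punch-like things in the top view are at (152,275), (231,254), (289,284), (340,273) and (420,284), plus pink and purple ones. I'll zoom in to find which of the two mid-size ones is real.

```bash
cat > h.py <<'E'
import numpy as np, cv2
from workcell import telemetry, optics
from scipy.spatial.transform import Rotation as R
def cast(c,uv,z,E=None):
    E=c["extrinsics"] if E is None else E
    uv=np.atleast_2d(np.asarray(uv,float)); d=np.c_[uv,np.ones(len(uv))]@np.linalg.inv(c["K"]).T@E[:3,:3].T
    o=E[:3,3]; return o+d*((z-o[2])/d[:,2])[:,None]
def wristE(c,o):
    T=np.eye(4);T[:3,:3]=R.from_euler("xyz",o["tcp_rot"],degrees=True).as_matrix();T[:3,3]=o["ee_pos"];return T@c["mount"]
E
python3 - <<'E'
from h import *
t=cv2.imread("pics/top0.png");s=cv2.imread("pics/scene0.png")
a=cv2.resize(t[225:315,130:450],None,fx=2.5,fy=2.5,interpolation=3)
b=cv2.resize(s[140:240,130:450],None,fx=2.5,fy=2.5,interpolation=3)
cv2.imwrite("pics/z.png",np.vstack([a,b]))
c=optics.camera("top")
for n,uv in dict(d=(152,273),m1=(231,253),m2=(289,284),c=(340,272),a=(421,284)).items(): print(n,cast(c,uv,.05))
hsv=cv2.cvtColor(t,cv2.COLOR_BGR2HSV)
m=cv2.inRange(hsv,(8,60,130),(25,255,255))[140:215,200:360]
k,l,st,ce=cv2.connectedComponentsWithStats(m)
for i in range(1,k):
    if st[i,4]>200: print(st[i,4],ce[i]+[200,140],cast(c,ce[i]+[200,140],.014))
E
```

```text
d [[0.457393   0.24929522 0.05      ]]
m1 [[0.49504246 0.10567276 0.05      ]]
m2 [[ 0.43865103 -0.0028431   0.05      ]]
c [[ 0.46109718 -0.0979599   0.05      ]]
a [[ 0.43977299 -0.24942162  0.05      ]]
5900 [282.07084746 175.22661017] [[0.65615064 0.01084524 0.014     ]]
595 [225.56470588 170.1394958 ] [[0.66534645 0.12573636 0.014     ]]
601 [259.73211314 175.02329451] [[0.65599146 0.05625732 0.014     ]]
595 [293.88739496 179.67563025] [[ 0.64711395 -0.01325165  0.014     ]]
586 [328.15017065 184.57167235] [[ 0.63771997 -0.08304331  0.014     ]]
```

View pics/z.png

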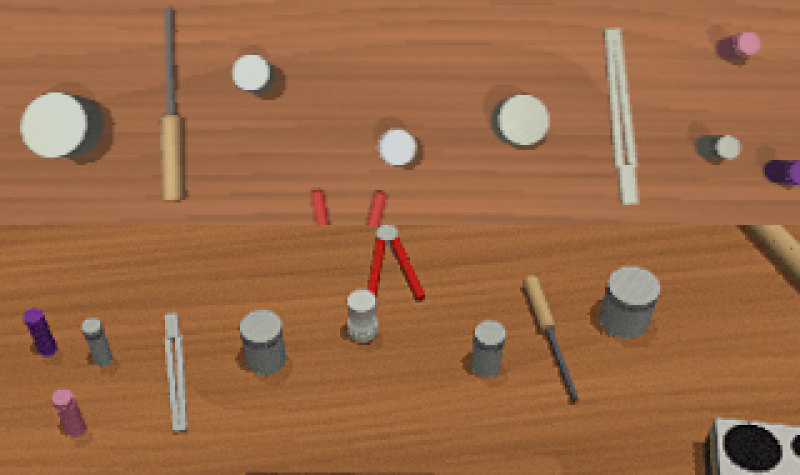

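The crop shows that the object at top-view (289,284) is a white-capped glass jar, so it's a look-alike. The real punches are d (152,273), b (231,253), c (340,272) and a (421,284). I'll turn the tool so the fingers close across the rack (yaw about 82°) and go above d first.

```bash
python3 -m handwheel '[{"az":10.25,"jaw":1},{"az":10.25,"jaw":1},{"az":10.25,"jaw":1},{"az":10.25,"jaw":1},{"az":10.25,"jaw":1},{"az":10.25,"jaw":1},{"az":10.25,"jaw":1},{"az":10.25,"jaw":1},{"tx":-0.026,"ty":0.038,"jaw":1},{"tx":-0.026,"ty":0.038,"jaw":1}]' 60
python3 -m handwheel '[{"tx":-0.026,"ty":0.038,"jaw":1},{"tx":-0.026,"ty":0.038,"jaw":1},{"tx":-0.026,"ty":0.038,"jaw":1},{"tx":-0.026,"ty":0.038,"jaw":1},{"tx":-0.026,"ty":0.038,"jaw":1},{"tx":-0.026,"ty":0.038,"jaw":1},{"tx":-0.026,"ty":0.038,"jaw":1},{"jaw":1},{"jaw":1},{"jaw":1}]'
cat >> h.py <<'E'
def go(p,yaw=None):
    """tool shifts to bring the TCP to world point p, and the residual turn"""
    o=telemetry.get_obs(); Rm=R.from_euler("xyz",o["tcp_rot"],degrees=True)
    Rt=R.from_euler("xyz",[180,0,82.4],degrees=True)
    print("tcp",o["ee_pos"].round(4),o["tcp_rot"].round(2),"open",round(o["opening"],4),"t",o["time"])
    print("to",np.round(p,4),"shift",Rm.inv().apply(np.asarray(p)-o["ee_pos"]).round(4),"turn",(Rm.inv()*Rt).as_rotvec(degrees=True).round(2))
def disc(p,z,diam,name,mask):
    """centre of disc of known diameter at height z near world p, wrist camera"""
    o=telemetry.get_obs(); c=optics.camera("wrist"); E=wristE(c,o); im=c["color"][:,:,::-1].copy()
    q=E[:3,:3].T@(np.r_[p[:2],z]-E[:3,3]); uv=(c["K"]@q/q[2])[:2]
    hsv=cv2.cvtColor(im,cv2.COLOR_BGR2HSV); m=cv2.inRange(hsv,*mask)
    m=cv2.morphologyEx(m,cv2.MORPH_OPEN,np.ones((3,3)))
    cs=cv2.findContours(m,cv2.RETR_EXTERNAL,cv2.CHAIN_APPROX_NONE)[0]
    out=None;f=c["K"][0,0]/q[2]
    cs=[k for k in cs if cv2.contourArea(k)>.4*np.pi/4*(diam*f)**2]
    if cs:
        k=min(cs,key=lambda k:np.hypot(*(k.mean(0)[0]-uv)))
        w=cast(c,k[:,0,:],z,E)[:,:2]; (x,y),r=cv2.minEnclosingCircle((w*1000).astype(np.float32))
        M=cv2.moments(k); g=cast(c,(M["m10"]/M["m00"],M["m01"]/M["m00"]),z,E)[0]
        print("circle",round(x,1),round(y,1),"diam",round(2*r,1),"centroid",g.round(4)); out=g
        cv2.drawContours(im,[k],-1,(0,0,255),1)
    cv2.circle(im,tuple(int(v) for v in uv),3,(255,0,0),-1); cv2.imwrite(f"pics/{name}.png",im)
    return out
TOP=((0,0,150),(179,60,255)); CORK=((8,60,130),(25,255,255))
E
python3 - <<'E'
from h import *
g=disc((.457,.249),.05,.048,"w1",TOP)
go((.457,.249,.1))
E
```

```text
circle 120.4 525.3 diam 338.6 centroid [0.1119 0.5277 0.05  ]
tcp [0.1466 0.53   0.231 ] [-179.97    0.    164.54] open 0.0853 t 0.25
to [0.457 0.249 0.1  ] shift [-0.3741 -0.1881  0.1311] turn [-3.000e-02  2.000e-02  8.214e+01]$[0]: bad value
$[0]: bad value
```

View pics/w1.png

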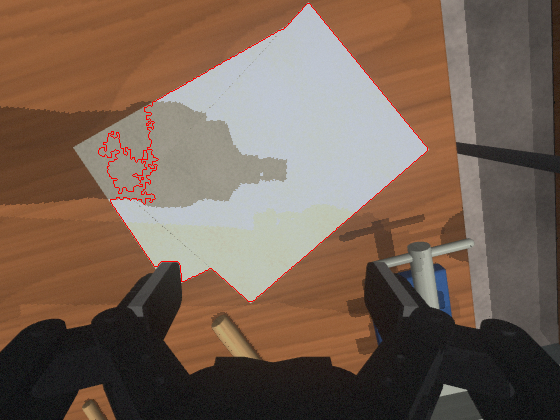

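The arm hasn't moved: both calls were refused, and the picture still shows the paper at the start pose. The rows probably need every key.

```bash
python3 -m handwheel '[{"tx":0,"ty":0,"tz":0,"ax":0,"ay":0,"az":10.25,"jaw":1},{"tx":0,"ty":0,"tz":0,"ax":0,"ay":0,"az":10.25,"jaw":1},{"tx":0,"ty":0,"tz":0,"ax":0,"ay":0,"az":10.25,"jaw":1},{"tx":0,"ty":0,"tz":0,"ax":0,"ay":0,"az":10.25,"jaw":1},{"tx":0,"ty":0,"tz":0,"ax":0,"ay":0,"az":10.25,"jaw":1},{"tx":0,"ty":0,"tz":0,"ax":0,"ay":0,"az":10.25,"jaw":1},{"tx":0,"ty":0,"tz":0,"ax":0,"ay":0,"az":10.25,"jaw":1},{"tx":0,"ty":0,"tz":0,"ax":0,"ay":0,"az":10.25,"jaw":1},{"tx":-0.026,"ty":0.038,"tz":0,"ax":0,"ay":0,"az":0,"jaw":1},{"tx":-0.026,"ty":0.038,"tz":0,"ax":0,"ay":0,"az":0,"jaw":1}]' 60 && python3 -m handwheel '[{"tx":-0.026,"ty":0.038,"tz":0,"ax":0,"ay":0,"az":0,"jaw":1},{"tx":-0.026,"ty":0.038,"tz":0,"ax":0,"ay":0,"az":0,"jaw":1},{"tx":-0.026,"ty":0.038,"tz":0,"ax":0,"ay":0,"az":0,"jaw":1},{"tx":-0.026,"ty":0.038,"tz":0,"ax":0,"ay":0,"az":0,"jaw":1},{"tx":-0.026,"ty":0.038,"tz":0,"ax":0,"ay":0,"az":0,"jaw":1},{"tx":-0.026,"ty":0.038,"tz":0,"ax":0,"ay":0,"az":0,"jaw":1},{"tx":-0.026,"ty":0.038,"tz":0,"ax":0,"ay":0,"az":0,"jaw":1},{"tx":0,"ty":0,"tz":0,"ax":0,"ay":0,"az":0,"jaw":1},{"tx":0,"ty":0,"tz":0,"ax":0,"ay":0,"az":0,"jaw":1},{"tx":0,"ty":0,"tz":0,"ax":0,"ay":0,"az":0,"jaw":1}]'
python3 - <<'E'
from h import *
g=disc((.457,.249),.05,.048,"w2",TOP)
go((.457,.249,.1))
E
```

```text
time: 1.5
ee_pos: [0.2156, 0.468, 0.2309]
tcp_rot: [-180.0, 0.0, 82.6]
wrist_force: [0.4, 0.1, 0.6]
opening: 0.0852
grasp_force: 0.0
time: 2.75
ee_pos: [0.4547, 0.2544, 0.2314]
tcp_rot: [-180.0, -0.0, 82.6]
wrist_force: [0.4, 0.1, -0.5]
opening: 0.0854
grasp_force: 0.0
circle 453.5 252.0 diam 47.3 centroid [0.4535 0.2525 0.05  ]
tcp [0.4546 0.2545 0.2314] [ 1.800e+02 -1.000e-02  8.263e+01] open 0.0855 t 2.8
to [0.457 0.249 0.1  ] shift [-0.0051  0.003   0.1314] turn [ 0.   -0.01  0.23]
```

View pics/w2.png

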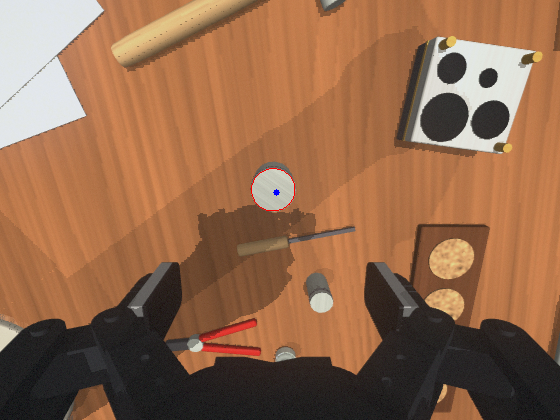

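Punch d is at (272,190), measured at (0.4535, 0.2525). I'll descend, grip and lift.

```bash
python3 -m handwheel '[{"tx":-0.003,"ty":0,"tz":0.043,"ax":0,"ay":0,"az":-0.2,"jaw":1},{"tx":0,"ty":0,"tz":0.043,"ax":0,"ay":0,"az":0,"jaw":1},{"tx":0,"ty":0,"tz":0.043,"ax":0,"ay":0,"az":0,"jaw":1},{"tx":0,"ty":0,"tz":0.043,"ax":0,"ay":0,"az":0,"jaw":1},{"tx":0,"ty":0,"tz":0.03,"ax":0,"ay":0,"az":0,"jaw":1},{"tx":0,"ty":0,"tz":0.015,"ax":0,"ay":0,"az":0,"jaw":1},{"tx":0,"ty":0,"tz":0,"ax":0,"ay":0,"az":0,"jaw":1},{"tx":0,"ty":0,"tz":0,"ax":0,"ay":0,"az":0,"jaw":-1},{"tx":0,"ty":0,"tz":0,"ax":0,"ay":0,"az":0,"jaw":-1},{"tx":0,"ty":0,"tz":0,"ax":0,"ay":0,"az":0,"jaw":-1}]' 60 && python3 -m handwheel '[{"tx":0,"ty":0,"tz":0,"ax":0,"ay":0,"az":0,"jaw":-1},{"tx":0,"ty":0,"tz":0,"ax":0,"ay":0,"az":0,"jaw":-1},{"tx":0,"ty":0,"tz":0,"ax":0,"ay":0,"az":0,"jaw":-1},{"tx":0,"ty":0,"tz":-0.01,"ax":0,"ay":0,"az":0,"jaw":-1},{"tx":0,"ty":0,"tz":-0.025,"ax":0,"ay":0,"az":0,"jaw":-1},{"tx":0,"ty":0,"tz":-0.04,"ax":0,"ay":0,"az":0,"jaw":-1},{"tx":0,"ty":0,"tz":-0.04,"ax":0,"ay":0,"az":0,"jaw":-1},{"tx":0,"ty":0,"tz":-0.02,"ax":0,"ay":0,"az":0,"jaw":-1},{"tx":0,"ty":0,"tz":0,"ax":0,"ay":0,"az":0,"jaw":-1},{"tx":0,"ty":0,"tz":0,"ax":0,"ay":0,"az":0,"jaw":-1}]'
```

```text
time: 4.05
ee_pos: [0.4553, 0.2512, 0.0158]
tcp_rot: [179.9, -0.1, 82.8]
wrist_force: [-2.5, -0.3, 6.1]
opening: 0.0467
grasp_force: 61.4
time: 5.3
ee_pos: [0.4545, 0.2504, 0.148]
tcp_rot: [-179.9, 0.1, 82.7]
wrist_force: [-0.0, 0.0, -7.5]
opening: 0.0466
grasp_force: 63.3
```

```bash
python3 -m handwheel '[{"tx":-0.02,"ty":0.015,"tz":0,"ax":0,"ay":0,"az":0.2,"jaw":-1},{"tx":-0.043,"ty":0.032,"tz":0,"ax":0,"ay":0,"az":0,"jaw":-1},{"tx":-0.043,"ty":0.032,"tz":0,"ax":0,"ay":0,"az":0,"jaw":-1},{"tx":-0.043,"ty":0.032,"tz":0,"ax":0,"ay":0,"az":0,"jaw":-1},{"tx":-0.043,"ty":0.032,"tz":0,"ax":0,"ay":0,"az":0,"jaw":-1},{"tx":-0.043,"ty":0.032,"tz":0,"ax":0,"ay":0,"az":0,"jaw":-1},{"tx":-0.043,"ty":0.032,"tz":0,"ax":0,"ay":0,"az":0,"jaw":-1},{"tx":-0.028,"ty":0.019,"tz":0,"ax":0,"ay":0,"az":0,"jaw":-1},{"tx":0,"ty":0,"tz":0,"ax":0,"ay":0,"az":0,"jaw":-1},{"tx":0,"ty":0,"tz":0,"ax":0,"ay":0,"az":0,"jaw":-1}]'
python3 - <<'E'
from h import *
for i,p in enumerate([(.665,.126),(.656,.056),(.647,-.013)]): disc(p,.014,.056,f"w3{i}",CORK)
go((.638,-.083,.03))
E
```

```text
time: 6.55
ee_pos: [0.6386, -0.0817, 0.1477]
tcp_rot: [-179.8, -0.0, 82.5]
wrist_force: [0.5, 1.1, -6.9]
opening: 0.0465
grasp_force: 64.1
circle 636.0 -177.1 diam 673.1 centroid [ 0.6462 -0.0436  0.014 ]
circle 636.6 -177.0 diam 674.5 centroid [ 0.6464 -0.0432  0.014 ]
circle 637.2 -177.1 diam 675.7 centroid [ 0.6467 -0.0431  0.014 ]
tcp [ 0.639 -0.081  0.149] [-1.7996e+02 -1.0000e-02  8.2610e+01] open 0.0466 t 6.7
to [ 0.638 -0.083  0.03 ] shift [-0.0021 -0.0006  0.119 ] turn [-0.04 -0.01  0.21]
```

View pics/w31.png

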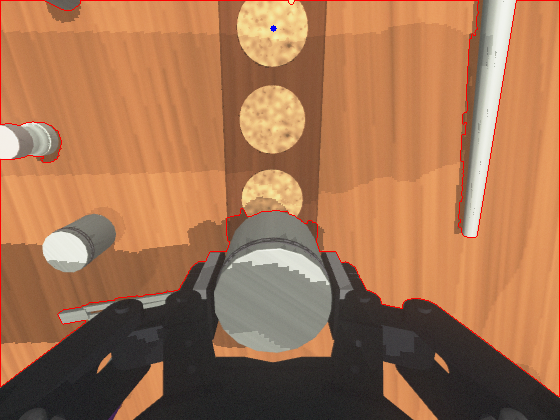

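Three cork pads show clearly at (272,28), (272,120) and (272,195), with d's top in the grip at about (273,300). Cork needs a tighter hue mask.

Run:
```python
from h import *
im=cv2.imread("pics/w31.png"); c=optics.camera("wrist"); o=telemetry.get_obs(); E=wristE(c,o)
hsv=cv2.cvtColor(im,cv2.COLOR_BGR2HSV); print(hsv[120,265:280,0], hsv[120,400:410,0],hsv[120,320,:],hsv[45,390])
m=cv2.inRange(hsv,(14,60,120),(28,255,255)); m=cv2.morphologyEx(cv2.morphologyEx(m,cv2.MORPH_CLOSE,np.ones((5,5))),cv2.MORPH_OPEN,np.ones((5,5)))
for k in cv2.findContours(m,cv2.RETR_EXTERNAL,cv2.CHAIN_APPROX_NONE)[0]:
    if cv2.contourArea(k)>1000:
        (u,v),ax,an=cv2.fitEllipse(k); w=cast(c,k[:,0,:],.014,E)[:,:2]; (x,y),r=cv2.minEnclosingCircle((w*1000).astype(np.float32))
        print((u,v),ax,"circ",x,y,2*r, cast(c,(u,v),.014,E))
print("held",cast(c,[(273,300),(214,300),(332,300),(273,352),(273,249)],.183,E).round(4))
```

```text
[17 16 16 17 18 18 17 17 17 18 19 20 19 18 18] [13 12 12 12 12 12 12 12 12 12] [ 11 148 122] [ 13 155 178]
(271.6446838378906, 193.27760314941406) (46.3049430847168, 63.770023345947266) circ 637.1959228515625 -81.3003921508789 55.93802261352539 [[ 0.63774318 -0.07609506  0.014     ]]
(271.7526550292969, 118.881103515625) (64.61321258544922, 67.2228012084961) circ 646.1111450195312 -12.160565376281738 56.28911590576172 [[ 0.64633523 -0.01130825  0.014     ]]
(271.9130554199219, 30.089908599853516) (69.78763580322266, 72.41349792480469) circ 655.5642700195312 57.49909973144531 56.57486343383789 [[0.6552583  0.05578419 0.014     ]]
held [[ 0.6383 -0.0793  0.183 ]
 [ 0.615  -0.0762  0.183 ]
 [ 0.6617 -0.0823  0.183 ]
 [ 0.6351 -0.104   0.183 ]
 [ 0.6412 -0.0574  0.183 ]]
```

```bash
python3 -m handwheel '[{"tx":-0.0013,"ty":-0.0018,"tz":0.02,"ax":0,"ay":0,"az":0.1,"jaw":-1},{"tx":0,"ty":0,"tz":0.03,"ax":0,"ay":0,"az":0,"jaw":-1},{"tx":0,"ty":0,"tz":0.03,"ax":0,"ay":0,"az":0,"jaw":-1},{"tx":0,"ty":0,"tz":0.02,"ax":0,"ay":0,"az":0,"jaw":-1},{"tx":0,"ty":0,"tz":0.01,"ax":0,"ay":0,"az":0,"jaw":-1},{"tx":0,"ty":0,"tz":0.005,"ax":0,"ay":0,"az":0,"jaw":-1},{"tx":0,"ty":0,"tz":0.002,"ax":0,"ay":0,"az":0,"jaw":-1},{"tx":0,"ty":0,"tz":0,"ax":0,"ay":0,"az":0,"jaw":-1},{"tx":0,"ty":0,"tz":0,"ax":0,"ay":0,"az":0,"jaw":-1},{"tx":0,"ty":0,"tz":0,"ax":0,"ay":0,"az":0,"jaw":-1}]'; python3 -c "
from h import *
go((.637,-.082,.0298))"
```

```text
time: 8.0
ee_pos: [0.6376, -0.0831, 0.0327]
tcp_rot: [180.0, -0.0, 82.4]
wrist_force: [-0.0, 0.5, -7.2]
opening: 0.0466
grasp_force: 64.3
tcp [ 0.6376 -0.0831  0.0327] [179.97  -0.    82.44] open 0.0466 t 8.0
to [ 0.637  -0.082   0.0298] shift [ 0.001  -0.0008  0.0029] turn [ 0.03 -0.    0.04]
```

```bash
python3 -m handwheel '[{"tx":0.001,"ty":-0.0005,"tz":0.0015,"ax":0,"ay":0,"az":0,"jaw":-1},{"tx":0,"ty":0,"tz":0.0012,"ax":0,"ay":0,"az":0,"jaw":-1},{"tx":0,"ty":0,"tz":0,"ax":0,"ay":0,"az":0,"jaw":-1},{"tx":0,"ty":0,"tz":0,"ax":0,"ay":0,"az":0,"jaw":0.4},{"tx":0,"ty":0,"tz":0,"ax":0,"ay":0,"az":0,"jaw":0.7},{"tx":0,"ty":0,"tz":0,"ax":0,"ay":0,"az":0,"jaw":0.9},{"tx":0,"ty":0,"tz":0,"ax":0,"ay":0,"az":0,"jaw":0.9},{"tx":0,"ty":0,"tz":-0.02,"ax":0,"ay":0,"az":0,"jaw":0.9},{"tx":0,"ty":0,"tz":-0.04,"ax":0,"ay":0,"az":0,"jaw":0.9},{"tx":0,"ty":0,"tz":-0.05,"ax":0,"ay":0,"az":0,"jaw":0.9}]' && python3 -m handwheel '[{"tx":0,"ty":0,"tz":-0.05,"ax":0,"ay":0,"az":0,"jaw":0.9},{"tx":-0.01,"ty":-0.042,"tz":-0.02,"ax":0,"ay":0,"az":0,"jaw":0.9},{"tx":-0.01,"ty":-0.042,"tz":0,"ax":0,"ay":0,"az":0,"jaw":0.9},{"tx":-0.01,"ty":-0.042,"tz":0,"ax":0,"ay":0,"az":0,"jaw":0.9},{"tx":-0.01,"ty":-0.042,"tz":0,"ax":0,"ay":0,"az":0,"jaw":0.9},{"tx":0,"ty":0,"tz":0,"ax":0,"ay":0,"az":0,"jaw":0.9},{"tx":0,"ty":0,"tz":0,"ax":0,"ay":0,"az":0,"jaw":0.9},{"tx":0,"ty":0,"tz":0,"ax":0,"ay":0,"az":0,"jaw":0.9},{"tx":0,"ty":0,"tz":0,"ax":0,"ay":0,"az":0,"jaw":0.9},{"tx":0,"ty":0,"tz":0,"ax":0,"ay":0,"az":0,"jaw":0.9}]'
python3 - <<'E'
from h import *
g=disc((.461,-.098),.05,.038,"w4",TOP); go((*g[:2],.0145))
E
```

```text
time: 9.25
ee_pos: [0.6366, -0.0819, 0.1415]
tcp_rot: [-180.0, 0.0, 82.4]
wrist_force: [0.7, -0.3, -0.3]
opening: 0.0809
grasp_force: 0.0
time: 10.5
ee_pos: [0.4655, -0.0995, 0.2093]
tcp_rot: [-180.0, -0.0, 82.5]
wrist_force: [-0.2, 0.4, -0.1]
opening: 0.0808
grasp_force: 0.0
circle 459.5 -95.2 diam 37.5 centroid [ 0.4594 -0.0948  0.05  ]
tcp [ 0.4654 -0.0995  0.2093] [-179.96   -0.     82.45] open 0.0811 t 10.55
to [ 0.4594 -0.0948  0.0145] shift [ 0.0038 -0.0064  0.1948] turn [-0.04 -0.    0.05]
```

View pics/w4.png

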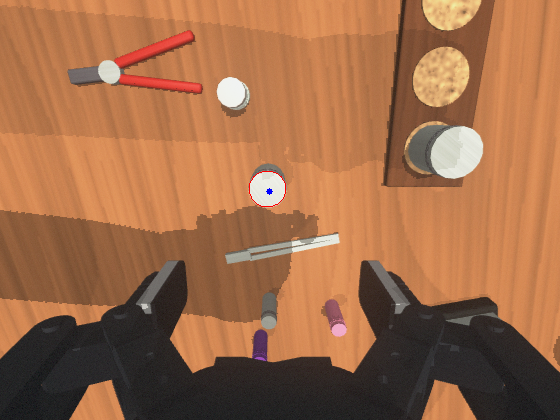

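d stands on pad 4 (top at (457,152)), and c is at (267,188). Next I pick c and carry it to above pad 3.

```bash
python3 -m handwheel '[{"tx":0.003,"ty":-0.006,"tz":0.043,"ax":0,"ay":0,"az":0,"jaw":0.9},{"tx":0,"ty":0,"tz":0.043,"ax":0,"ay":0,"az":0,"jaw":0.9},{"tx":0,"ty":0,"tz":0.043,"ax":0,"ay":0,"az":0,"jaw":0.9},{"tx":0,"ty":0,"tz":0.036,"ax":0,"ay":0,"az":0,"jaw":0.9},{"tx":0,"ty":0,"tz":0.02,"ax":0,"ay":0,"az":0,"jaw":0.9},{"tx":0,"ty":0,"tz":0.01,"ax":0,"ay":0,"az":0,"jaw":0.9},{"tx":0,"ty":0,"tz":0,"ax":0,"ay":0,"az":0,"jaw":0.9},{"tx":0,"ty":0,"tz":0,"ax":0,"ay":0,"az":0,"jaw":-1},{"tx":0,"ty":0,"tz":0,"ax":0,"ay":0,"az":0,"jaw":-1},{"tx":0,"ty":0,"tz":0,"ax":0,"ay":0,"az":0,"jaw":-1}]' 60 && python3 -m handwheel '[{"tx":0,"ty":0,"tz":0,"ax":0,"ay":0,"az":0,"jaw":-1},{"tx":0,"ty":0,"tz":0,"ax":0,"ay":0,"az":0,"jaw":-1},{"tx":0,"ty":0,"tz":0,"ax":0,"ay":0,"az":0,"jaw":-1},{"tx":0,"ty":0,"tz":-0.01,"ax":0,"ay":0,"az":0,"jaw":-1},{"tx":0,"ty":0,"tz":-0.025,"ax":0,"ay":0,"az":0,"jaw":-1},{"tx":0,"ty":0,"tz":-0.04,"ax":0,"ay":0,"az":0,"jaw":-1},{"tx":0,"ty":0,"tz":-0.04,"ax":0,"ay":0,"az":0,"jaw":-1},{"tx":0,"ty":0,"tz":-0.02,"ax":0,"ay":0,"az":0,"jaw":-1},{"tx":0,"ty":0,"tz":0,"ax":0,"ay":0,"az":0,"jaw":-1},{"tx":0,"ty":0,"tz":0,"ax":0,"ay":0,"az":0,"jaw":-1}]' && python3 -m handwheel '[{"tx":0.011,"ty":0.017,"tz":0,"ax":0,"ay":0,"az":0,"jaw":-1},{"tx":0.021,"ty":0.034,"tz":0,"ax":0,"ay":0,"az":0,"jaw":-1},{"tx":0.021,"ty":0.034,"tz":0,"ax":0,"ay":0,"az":0,"jaw":-1},{"tx":0.021,"ty":0.034,"tz":0,"ax":0,"ay":0,"az":0,"jaw":-1},{"tx":0.021,"ty":0.034,"tz":0,"ax":0,"ay":0,"az":0,"jaw":-1},{"tx":0.012,"ty":0.021,"tz":0,"ax":0,"ay":0,"az":0,"jaw":-1},{"tx":0,"ty":0,"tz":0,"ax":0,"ay":0,"az":0,"jaw":-1},{"tx":0,"ty":0,"tz":0,"ax":0,"ay":0,"az":0,"jaw":-1},{"tx":0,"ty":0,"tz":0,"ax":0,"ay":0,"az":0,"jaw":-1},{"tx":0,"ty":0,"tz":0,"ax":0,"ay":0,"az":0,"jaw":-1}]'
python3 - <<'E'
from h import *
o=telemetry.get_obs();c=optics.camera("wrist");E=wristE(c,o);cv2.imwrite("pics/w5.png",c["color"][:,:,::-1])
go((.6463,-.0125,.0295))
E
```

```text
time: 11.8
ee_pos: [0.4604, -0.0959, 0.0156]
tcp_rot: [179.9, 0.0, 82.4]
wrist_force: [0.7, -0.1, 4.7]
opening: 0.0368
grasp_force: 59.7
time: 13.05
ee_pos: [0.4592, -0.0957, 0.1484]
tcp_rot: [-179.9, -0.0, 82.4]
wrist_force: [-0.0, 0.6, -4.0]
opening: 0.0367
grasp_force: 60.7
time: 14.3
ee_pos: [0.6458, -0.0129, 0.1499]
tcp_rot: [180.0, -0.0, 82.4]
wrist_force: [-0.2, 0.1, -3.4]
opening: 0.0367
grasp_force: 61.5
tcp [ 0.6459 -0.0129  0.15  ] [179.98   0.    82.42] open 0.0367 t 14.35
to [ 0.6463 -0.0125  0.0295] shift [0.0005 0.0003 0.1205] turn [0.02 0.   0.02]
```

View pics/w5.png

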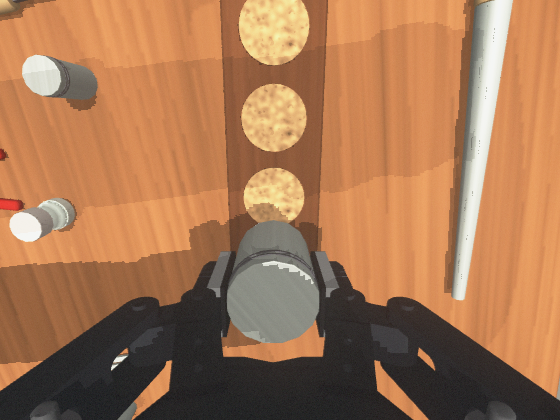

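c is held centred at about (273,301), right over pad 3. I'll lower it, release, and go on to b.

```bash
python3 -m handwheel '[{"tx":0.0005,"ty":0.0003,"tz":0.02,"ax":0,"ay":0,"az":0,"jaw":-1},{"tx":0,"ty":0,"tz":0.03,"ax":0,"ay":0,"az":0,"jaw":-1},{"tx":0,"ty":0,"tz":0.03,"ax":0,"ay":0,"az":0,"jaw":-1},{"tx":0,"ty":0,"tz":0.02,"ax":0,"ay":0,"az":0,"jaw":-1},{"tx":0,"ty":0,"tz":0.01,"ax":0,"ay":0,"az":0,"jaw":-1},{"tx":0,"ty":0,"tz":0.007,"ax":0,"ay":0,"az":0,"jaw":-1},{"tx":0,"ty":0,"tz":0.0018,"ax":0,"ay":0,"az":0,"jaw":-1},{"tx":0,"ty":0,"tz":0.0012,"ax":0,"ay":0,"az":0,"jaw":-1},{"tx":0,"ty":0,"tz":0,"ax":0,"ay":0,"az":0,"jaw":-1},{"tx":0,"ty":0,"tz":0,"ax":0,"ay":0,"az":0,"jaw":-1}]' && python3 -m handwheel '[{"tx":0,"ty":0,"tz":0,"ax":0,"ay":0,"az":0,"jaw":0.2},{"tx":0,"ty":0,"tz":0,"ax":0,"ay":0,"az":0,"jaw":0.5},{"tx":0,"ty":0,"tz":0,"ax":0,"ay":0,"az":0,"jaw":0.7},{"tx":0,"ty":0,"tz":0,"ax":0,"ay":0,"az":0,"jaw":0.7},{"tx":0,"ty":0,"tz":-0.02,"ax":0,"ay":0,"az":0,"jaw":0.7},{"tx":0,"ty":0,"tz":-0.04,"ax":0,"ay":0,"az":0,"jaw":0.7},{"tx":0,"ty":0,"tz":-0.05,"ax":0,"ay":0,"az":0,"jaw":0.7},{"tx":0,"ty":0,"tz":-0.05,"ax":0,"ay":0,"az":0,"jaw":0.7},{"tx":0.016,"ty":-0.027,"tz":-0.02,"ax":0,"ay":0,"az":0,"jaw":0.7},{"tx":0.027,"ty":-0.046,"tz":0,"ax":0,"ay":0,"az":0,"jaw":0.7}]' && python3 -m handwheel '[{"tx":0.027,"ty":-0.046,"tz":0,"ax":0,"ay":0,"az":0,"jaw":0.7},{"tx":0.027,"ty":-0.046,"tz":0,"ax":0,"ay":0,"az":0,"jaw":0.7},{"tx":0,"ty":0,"tz":0,"ax":0,"ay":0,"az":0,"jaw":0.7},{"tx":0,"ty":0,"tz":0,"ax":0,"ay":0,"az":0,"jaw":0.7},{"tx":0,"ty":0,"tz":0,"ax":0,"ay":0,"az":0,"jaw":0.7},{"tx":0,"ty":0,"tz":0,"ax":0,"ay":0,"az":0,"jaw":0.7},{"tx":0,"ty":0,"tz":0,"ax":0,"ay":0,"az":0,"jaw":0.7},{"tx":0,"ty":0,"tz":0,"ax":0,"ay":0,"az":0,"jaw":0.7},{"tx":0,"ty":0,"tz":0,"ax":0,"ay":0,"az":0,"jaw":0.7},{"tx":0,"ty":0,"tz":0,"ax":0,"ay":0,"az":0,"jaw":0.7}]'
python3 - <<'E'
from h import *
g=disc((.495,.1055),.05,.028,"w6",TOP); go((*g[:2],.0145))
E
```

```text
time: 15.6
ee_pos: [0.6468, -0.0122, 0.03]
tcp_rot: [180.0, -0.0, 82.4]
wrist_force: [-0.7, -0.1, -4.3]
opening: 0.0368
grasp_force: 61.5
time: 16.85
ee_pos: [0.5806, 0.0401, 0.213]
tcp_rot: [179.7, -0.1, 82.3]
wrist_force: [-0.1, 0.5, -0.7]
opening: 0.0726
grasp_force: 0.0
time: 18.1
ee_pos: [0.4958, 0.1057, 0.2096]
tcp_rot: [-180.0, 0.0, 82.4]
wrist_force: [0.5, 0.6, -1.0]
opening: 0.0729
grasp_force: 0.0
circle 493.0 108.8 diam 27.4 centroid [0.493  0.1092 0.05  ]
tcp [0.4958 0.1057 0.2096] [180.     0.    82.44] open 0.0724 t 18.15
to [0.493  0.1092 0.0145] shift [ 0.003  -0.0032  0.1951] turn [0.   0.   0.04]
```

View pics/w6.png

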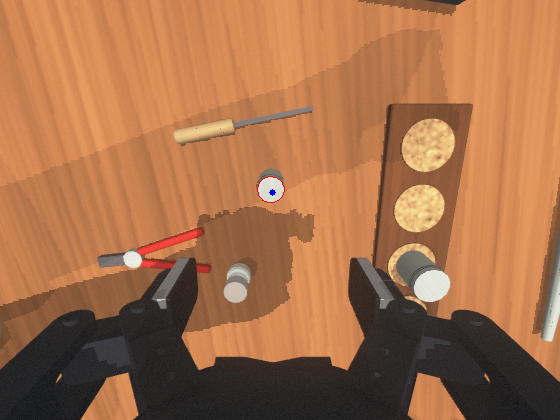

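c stands on pad 3 and b is at (271,189). Same cycle for b, to pad 2.

```bash
python3 -m handwheel '[{"tx":0.0025,"ty":-0.003,"tz":0.043,"ax":0,"ay":0,"az":0,"jaw":0.7},{"tx":0,"ty":0,"tz":0.043,"ax":0,"ay":0,"az":0,"jaw":0.7},{"tx":0,"ty":0,"tz":0.043,"ax":0,"ay":0,"az":0,"jaw":0.7},{"tx":0,"ty":0,"tz":0.036,"ax":0,"ay":0,"az":0,"jaw":0.7},{"tx":0,"ty":0,"tz":0.02,"ax":0,"ay":0,"az":0,"jaw":0.7},{"tx":0,"ty":0,"tz":0.01,"ax":0,"ay":0,"az":0,"jaw":0.7},{"tx":0,"ty":0,"tz":0,"ax":0,"ay":0,"az":0,"jaw":0.7},{"tx":0,"ty":0,"tz":0,"ax":0,"ay":0,"az":0,"jaw":-1},{"tx":0,"ty":0,"tz":0,"ax":0,"ay":0,"az":0,"jaw":-1},{"tx":0,"ty":0,"tz":0,"ax":0,"ay":0,"az":0,"jaw":-1}]' 50 && python3 -m handwheel '[{"tx":0,"ty":0,"tz":0,"ax":0,"ay":0,"az":0,"jaw":-1},{"tx":0,"ty":0,"tz":0,"ax":0,"ay":0,"az":0,"jaw":-1},{"tx":0,"ty":0,"tz":0,"ax":0,"ay":0,"az":0,"jaw":-1},{"tx":0,"ty":0,"tz":-0.01,"ax":0,"ay":0,"az":0,"jaw":-1},{"tx":0,"ty":0,"tz":-0.025,"ax":0,"ay":0,"az":0,"jaw":-1},{"tx":0,"ty":0,"tz":-0.04,"ax":0,"ay":0,"az":0,"jaw":-1},{"tx":0,"ty":0,"tz":-0.04,"ax":0,"ay":0,"az":0,"jaw":-1},{"tx":0,"ty":0,"tz":-0.02,"ax":0,"ay":0,"az":0,"jaw":-1},{"tx":0,"ty":0,"tz":0,"ax":0,"ay":0,"az":0,"jaw":-1},{"tx":0,"ty":0,"tz":0,"ax":0,"ay":0,"az":0,"jaw":-1}]' && python3 -m handwheel '[{"tx":-0.003,"ty":0.0175,"tz":0,"ax":0,"ay":0,"az":0,"jaw":-1},{"tx":-0.006,"ty":0.033,"tz":0,"ax":0,"ay":0,"az":0,"jaw":-1},{"tx":-0.006,"ty":0.033,"tz":0,"ax":0,"ay":0,"az":0,"jaw":-1},{"tx":-0.006,"ty":0.033,"tz":0,"ax":0,"ay":0,"az":0,"jaw":-1},{"tx":-0.006,"ty":0.033,"tz":0,"ax":0,"ay":0,"az":0,"jaw":-1},{"tx":-0.003,"ty":0.018,"tz":0,"ax":0,"ay":0,"az":0,"jaw":-1},{"tx":0,"ty":0,"tz":0,"ax":0,"ay":0,"az":0,"jaw":-1},{"tx":0,"ty":0,"tz":0,"ax":0,"ay":0,"az":0,"jaw":-1},{"tx":0,"ty":0,"tz":0,"ax":0,"ay":0,"az":0,"jaw":-1},{"tx":0,"ty":0,"tz":0,"ax":0,"ay":0,"az":0,"jaw":-1}]'
python3 - <<'E'
from h import *
o=telemetry.get_obs();c=optics.camera("wrist");E=wristE(c,o);cv2.imwrite("pics/w7.png",c["color"][:,:,::-1])
go((.6557,.0568,.0295))
E
```

```text
time: 19.4
ee_pos: [0.4936, 0.1087, 0.0155]
tcp_rot: [179.9, -0.0, 82.4]
wrist_force: [-1.0, 0.2, 4.0]
opening: 0.027
grasp_force: 49.1
time: 20.65
ee_pos: [0.4927, 0.1085, 0.1485]
tcp_rot: [-179.9, 0.0, 82.4]
wrist_force: [-0.3, 0.8, -2.1]
opening: 0.0267
grasp_force: 49.6
time: 21.9
ee_pos: [0.655, 0.057, 0.15]
tcp_rot: [180.0, -0.0, 82.5]
wrist_force: [-0.4, 0.1, -2.0]
opening: 0.0269
grasp_force: 49.9
tcp [0.655 0.057 0.15 ] [ 1.7997e+02 -1.0000e-02  8.2460e+01] open 0.0268 t 21.95
to [0.6557 0.0568 0.0295] shift [-0.0002  0.0006  0.1205] turn [ 0.03 -0.01  0.06]
```

View pics/w7.png

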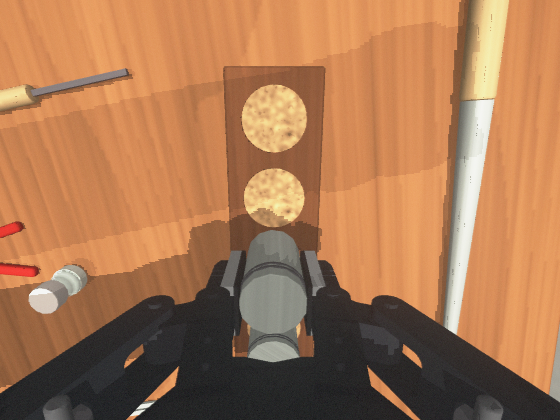

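b is held centred over pad 2 at about (273,302). I'll release it there and go on to a.

```bash
python3 -m handwheel '[{"tx":0,"ty":0.0005,"tz":0.02,"ax":0,"ay":0,"az":0,"jaw":-1},{"tx":0,"ty":0,"tz":0.03,"ax":0,"ay":0,"az":0,"jaw":-1},{"tx":0,"ty":0,"tz":0.03,"ax":0,"ay":0,"az":0,"jaw":-1},{"tx":0,"ty":0,"tz":0.02,"ax":0,"ay":0,"az":0,"jaw":-1},{"tx":0,"ty":0,"tz":0.01,"ax":0,"ay":0,"az":0,"jaw":-1},{"tx":0,"ty":0,"tz":0.007,"ax":0,"ay":0,"az":0,"jaw":-1},{"tx":0,"ty":0,"tz":0.002,"ax":0,"ay":0,"az":0,"jaw":-1},{"tx":0,"ty":0,"tz":0.0013,"ax":0,"ay":0,"az":0,"jaw":-1},{"tx":0,"ty":0,"tz":0,"ax":0,"ay":0,"az":0,"jaw":-1},{"tx":0,"ty":0,"tz":0,"ax":0,"ay":0,"az":0,"jaw":-1}]' && python3 -m handwheel '[{"tx":0,"ty":0,"tz":0,"ax":0,"ay":0,"az":0,"jaw":0},{"tx":0,"ty":0,"tz":0,"ax":0,"ay":0,"az":0,"jaw":0.3},{"tx":0,"ty":0,"tz":0,"ax":0,"ay":0,"az":0,"jaw":0.4},{"tx":0,"ty":0,"tz":0,"ax":0,"ay":0,"az":0,"jaw":0.4},{"tx":0,"ty":0,"tz":-0.02,"ax":0,"ay":0,"az":0,"jaw":0.4},{"tx":0,"ty":0,"tz":-0.04,"ax":0,"ay":0,"az":0,"jaw":0.4},{"tx":0,"ty":0,"tz":-0.05,"ax":0,"ay":0,"az":0,"jaw":0.4},{"tx":0,"ty":0,"tz":-0.05,"ax":0,"ay":0,"az":0,"jaw":0.4},{"tx":-0.02,"ty":-0.0106,"tz":-0.02,"ax":0,"ay":0,"az":0,"jaw":0.4},{"tx":-0.04,"ty":-0.021,"tz":0,"ax":0,"ay":0,"az":0,"jaw":0.4}]' && python3 -m handwheel '[{"tx":-0.048,"ty":-0.025,"tz":0,"ax":0,"ay":0,"az":0,"jaw":0.4},{"tx":-0.048,"ty":-0.025,"tz":0,"ax":0,"ay":0,"az":0,"jaw":0.4},{"tx":-0.048,"ty":-0.025,"tz":0,"ax":0,"ay":0,"az":0,"jaw":0.4},{"tx":-0.048,"ty":-0.025,"tz":0,"ax":0,"ay":0,"az":0,"jaw":0.4},{"tx":-0.048,"ty":-0.025,"tz":0,"ax":0,"ay":0,"az":0,"jaw":0.4},{"tx":-0.032,"ty":-0.017,"tz":0,"ax":0,"ay":0,"az":0,"jaw":0.4},{"tx":0,"ty":0,"tz":0,"ax":0,"ay":0,"az":0,"jaw":0.4},{"tx":0,"ty":0,"tz":0,"ax":0,"ay":0,"az":0,"jaw":0.4},{"tx":0,"ty":0,"tz":0,"ax":0,"ay":0,"az":0,"jaw":0.4},{"tx":0,"ty":0,"tz":0,"ax":0,"ay":0,"az":0,"jaw":0.4}]'
python3 - <<'E'
from h import *
g=disc((.440,-.249),.05,.018,"w8",TOP); go((*g[:2],.0145))
E
```

```text
time: 23.2
ee_pos: [0.656, 0.0567, 0.0297]
tcp_rot: [180.0, -0.0, 82.4]
wrist_force: [-0.8, -0.2, -2.3]
opening: 0.0268
grasp_force: 49.9
time: 24.45
ee_pos: [0.6168, 0.0012, 0.2116]
tcp_rot: [179.8, -0.0, 82.5]
wrist_force: [0.6, -0.6, -0.4]
opening: 0.0598
grasp_force: 0.0
time: 25.7
ee_pos: [0.4404, -0.2489, 0.2092]
tcp_rot: [-180.0, -0.0, 82.5]
wrist_force: [-0.3, -0.4, -0.2]
opening: 0.0599
grasp_force: 0.0
circle 439.7 -247.9 diam 17.4 centroid [ 0.4399 -0.2478  0.05  ]
tcp [ 0.4403 -0.249   0.2092] [-1.7999e+02 -1.0000e-02  8.2510e+01] open 0.0599 t 25.75
to [ 0.4399 -0.2478  0.0145] shift [ 0.0011 -0.0006  0.1947] turn [-0.01 -0.01  0.11]
```

View pics/w8.png

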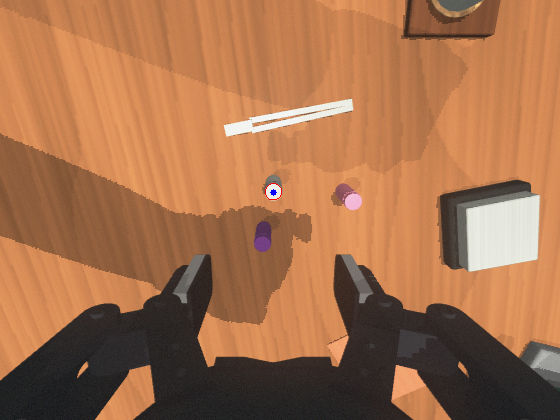

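a is at (273,191), with the pink and purple look-alikes clear of the fingers. Gripping a and carrying it to pad 1.

```bash
python3 -m handwheel '[{"tx":0.001,"ty":-0.0005,"tz":0.043,"ax":0,"ay":0,"az":0,"jaw":0.4},{"tx":0,"ty":0,"tz":0.043,"ax":0,"ay":0,"az":0,"jaw":0.4},{"tx":0,"ty":0,"tz":0.043,"ax":0,"ay":0,"az":0,"jaw":0.4},{"tx":0,"ty":0,"tz":0.036,"ax":0,"ay":0,"az":0,"jaw":0.4},{"tx":0,"ty":0,"tz":0.02,"ax":0,"ay":0,"az":0,"jaw":0.4},{"tx":0,"ty":0,"tz":0.01,"ax":0,"ay":0,"az":0,"jaw":0.4},{"tx":0,"ty":0,"tz":0,"ax":0,"ay":0,"az":0,"jaw":0.4},{"tx":0,"ty":0,"tz":0,"ax":0,"ay":0,"az":0,"jaw":-1},{"tx":0,"ty":0,"tz":0,"ax":0,"ay":0,"az":0,"jaw":-1},{"tx":0,"ty":0,"tz":0,"ax":0,"ay":0,"az":0,"jaw":-1}]' 40 && python3 -m handwheel '[{"tx":0,"ty":0,"tz":0,"ax":0,"ay":0,"az":0,"jaw":-1},{"tx":0,"ty":0,"tz":0,"ax":0,"ay":0,"az":0,"jaw":-1},{"tx":0,"ty":0,"tz":0,"ax":0,"ay":0,"az":0,"jaw":-1},{"tx":0,"ty":0,"tz":-0.01,"ax":0,"ay":0,"az":0,"jaw":-1},{"tx":0,"ty":0,"tz":-0.025,"ax":0,"ay":0,"az":0,"jaw":-1},{"tx":0,"ty":0,"tz":-0.04,"ax":0,"ay":0,"az":0,"jaw":-1},{"tx":0,"ty":0,"tz":-0.04,"ax":0,"ay":0,"az":0,"jaw":-1},{"tx":0,"ty":0,"tz":-0.02,"ax":0,"ay":0,"az":0,"jaw":-1},{"tx":0,"ty":0,"tz":0,"ax":0,"ay":0,"az":0,"jaw":-1},{"tx":0,"ty":0,"tz":0,"ax":0,"ay":0,"az":0,"jaw":-1}]' && python3 -m handwheel '[{"tx":0.025,"ty":0.011,"tz":0,"ax":0,"ay":0,"az":0,"jaw":-1},{"tx":0.05,"ty":0.0216,"tz":0,"ax":0,"ay":0,"az":0,"jaw":-1},{"tx":0.05,"ty":0.0216,"tz":0,"ax":0,"ay":0,"az":0,"jaw":-1},{"tx":0.05,"ty":0.0216,"tz":0,"ax":0,"ay":0,"az":0,"jaw":-1},{"tx":0.05,"ty":0.0216,"tz":0,"ax":0,"ay":0,"az":0,"jaw":-1},{"tx":0.05,"ty":0.0216,"tz":0,"ax":0,"ay":0,"az":0,"jaw":-1},{"tx":0.05,"ty":0.0216,"tz":0,"ax":0,"ay":0,"az":0,"jaw":-1},{"tx":0.05,"ty":0.0216,"tz":0,"ax":0,"ay":0,"az":0,"jaw":-1},{"tx":0.025,"ty":0.011,"tz":0,"ax":0,"ay":0,"az":0,"jaw":-1},{"tx":0,"ty":0,"tz":0,"ax":0,"ay":0,"az":0,"jaw":-1}]'
python3 - <<'E'
from h import *
o=telemetry.get_obs();c=optics.camera("wrist");E=wristE(c,o);cv2.imwrite("pics/w9.png",c["color"][:,:,::-1])
go((.665,.1262,.0295))
E
```

```text
time: 27.0
ee_pos: [0.4401, -0.2487, 0.0152]
tcp_rot: [179.9, 0.0, 82.4]
wrist_force: [-1.1, 0.4, 6.0]
opening: 0.0167
grasp_force: 38.9
time: 28.25
ee_pos: [0.4393, -0.2483, 0.1483]
tcp_rot: [-179.9, -0.0, 82.4]
wrist_force: [-0.7, -0.3, -1.4]
opening: 0.0173
grasp_force: 39.1
time: 29.5
ee_pos: [0.6638, 0.1269, 0.1466]
tcp_rot: [-179.8, 0.1, 82.6]
wrist_force: [-0.6, 0.1, -1.6]
opening: 0.0168
grasp_force: 39.3
tcp [0.6634 0.1257 0.1472] [-1.7983e+02  6.0000e-02  8.2510e+01] open 0.0167 t 29.55
to [0.665  0.1262 0.0295] shift [0.0008 0.0019 0.1177] turn [-0.17  0.06  0.11]
```

View pics/w9.png

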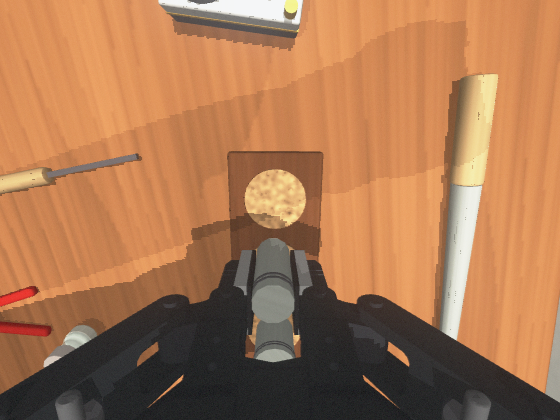

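a is held over pad 1 (punch top around (273,300)). I'll lower it and check before letting go.

```bash
python3 -m handwheel '[{"tx":0,"ty":0.0007,"tz":0.02,"ax":0,"ay":0,"az":0,"jaw":-1},{"tx":0,"ty":0,"tz":0.03,"ax":0,"ay":0,"az":0,"jaw":-1},{"tx":0,"ty":0,"tz":0.03,"ax":0,"ay":0,"az":0,"jaw":-1},{"tx":0,"ty":0,"tz":0.02,"ax":0,"ay":0,"az":0,"jaw":-1},{"tx":0,"ty":0,"tz":0.01,"ax":0,"ay":0,"az":0,"jaw":-1},{"tx":0,"ty":0,"tz":0.006,"ax":0,"ay":0,"az":0,"jaw":-1},{"tx":0,"ty":0,"tz":0.002,"ax":0,"ay":0,"az":0,"jaw":-1},{"tx":0,"ty":0,"tz":0.001,"ax":0,"ay":0,"az":0,"jaw":-1},{"tx":0,"ty":0,"tz":0,"ax":0,"ay":0,"az":0,"jaw":-1},{"tx":0,"ty":0,"tz":0,"ax":0,"ay":0,"az":0,"jaw":-1}]'; python3 -c "
from h import *
go((.665,.1262,.0297))"
```

```text
time: 30.8
ee_pos: [0.6648, 0.1253, 0.0307]
tcp_rot: [180.0, -0.0, 82.4]
wrist_force: [0.2, 0.3, -0.6]
opening: 0.0173
grasp_force: 39.3
tcp [0.6648 0.1253 0.0307] [ 1.7997e+02 -1.0000e-02  8.2450e+01] open 0.0173 t 30.8
to [0.665  0.1262 0.0297] shift [0.0009 0.     0.001 ] turn [ 0.03 -0.01  0.05]
```

```bash
python3 -m handwheel '[{"tx":0.001,"ty":0,"tz":0.001,"ax":0,"ay":0,"az":0,"jaw":-1},{"tx":0,"ty":0,"tz":0,"ax":0,"ay":0,"az":0,"jaw":-1},{"tx":0,"ty":0,"tz":0,"ax":0,"ay":0,"az":0,"jaw":-0.3},{"tx":0,"ty":0,"tz":0,"ax":0,"ay":0,"az":0,"jaw":0.1},{"tx":0,"ty":0,"tz":0,"ax":0,"ay":0,"az":0,"jaw":0.3},{"tx":0,"ty":0,"tz":0,"ax":0,"ay":0,"az":0,"jaw":0.3},{"tx":0,"ty":0,"tz":-0.02,"ax":0,"ay":0,"az":0,"jaw":0.3},{"tx":0,"ty":0,"tz":-0.04,"ax":0,"ay":0,"az":0,"jaw":0.3},{"tx":0,"ty":0,"tz":-0.06,"ax":0,"ay":0,"az":0,"jaw":0.3},{"tx":0,"ty":0,"tz":-0.06,"ax":0,"ay":0,"az":0,"jaw":0.3}]' && python3 -m handwheel '[{"tx":-0.02,"ty":-0.015,"tz":-0.02,"ax":0,"ay":0,"az":0,"jaw":0.3},{"tx":-0.04,"ty":-0.03,"tz":0,"ax":0,"ay":0,"az":0,"jaw":0.3},{"tx":-0.04,"ty":-0.03,"tz":0,"ax":0,"ay":0,"az":0,"jaw":0.3},{"tx":-0.04,"ty":-0.03,"tz":0,"ax":0,"ay":0,"az":0,"jaw":0.3},{"tx":-0.04,"ty":-0.03,"tz":0,"ax":0,"ay":0,"az":0,"jaw":0.3},{"tx":-0.04,"ty":-0.03,"tz":0,"ax":0,"ay":0,"az":0,"jaw":0.3},{"tx":-0.04,"ty":-0.03,"tz":0,"ax":0,"ay":0,"az":0,"jaw":0.3},{"tx":-0.04,"ty":-0.03,"tz":0,"ax":0,"ay":0,"az":0,"jaw":0.3},{"tx":-0.02,"ty":-0.015,"tz":0,"ax":0,"ay":0,"az":0,"jaw":0.3},{"tx":0,"ty":0,"tz":0,"ax":0,"ay":0,"az":0,"jaw":0.3}]'
python3 - <<'E'
from h import *
c=optics.camera("top"); t=c["color"][:,:,::-1].copy(); s=optics.camera("scene")["color"][:,:,::-1]
a=t[130:225,190:370]; b=s[210:290,205:385]
cv2.imwrite("pics/fin.png",np.vstack([cv2.resize(x,None,fx=3.2,fy=3.2,interpolation=3) for x in (a,b)]))
hsv=cv2.cvtColor(t,cv2.COLOR_BGR2HSV); m=cv2.inRange(hsv,(0,0,150),(179,60,255)); m[:130]=0;m[215:]=0;m[:,:200]=0;m[:,360:]=0
for k in cv2.findContours(m,0,1)[0]:
    if cv2.contourArea(k)>30: print(cast(c,cv2.minEnclosingCircle(k)[0],.064).round(4),2*cv2.minEnclosingCircle(k)[1])
E
```

```text
time: 32.05
ee_pos: [0.6644, 0.1261, 0.2128]
tcp_rot: [179.9, -0.0, 82.4]
wrist_force: [0.7, -0.1, -0.2]
opening: 0.0557
grasp_force: 0.0
time: 33.3
ee_pos: [0.384, -0.1604, 0.2311]
tcp_rot: [179.9, 0.0, 82.3]
wrist_force: [-0.3, -0.3, 0.5]
opening: 0.0555
grasp_force: 0.0
[[ 0.6361 -0.0818  0.064 ]] 25.29842185974121
[[ 0.647  -0.0121  0.064 ]] 19.925058364868164
[[0.656  0.0557 0.064 ]] 14.560420036315918
[[0.6642 0.1256 0.064 ]] 9.31335163116455
```

View pics/fin.png

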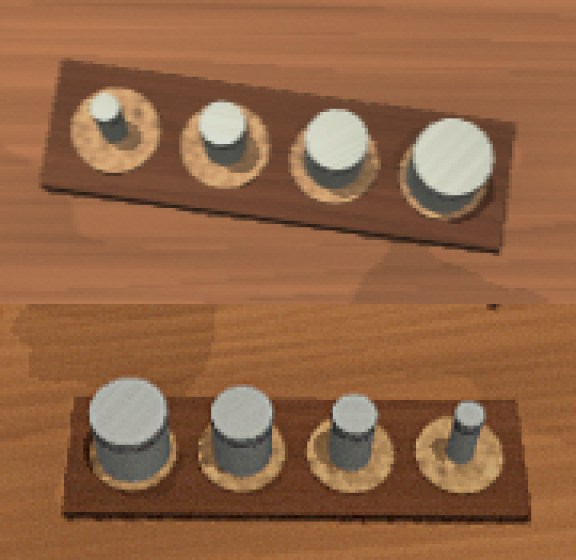

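All four stand upright in order, each within about 2 mm of its pad centre (pads in the top crop at about (115,130), (225,145), (335,162) and (445,178)). The gripper is clear, so I'll hand in the job.

```bash
python3 -c "
from workcell import workorder
print(workorder.job_done())"
```

```text
the job is handed in; nothing more can be done
None
```

I handed the job in at about 33 s: punches a, b, c and d stand upright on pads 1 to 4, thinnest nearest the cutter, each within about 2 mm of its pad centre, with the gripper clear.

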